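# Nest the dosing cups and close the pull-out

### The arm

A 7-joint arm with a two-finger parallel gripper is mounted at the origin on the work surface. World frame = base frame: x ahead of the robot, y to its left, z up, the work surface at z = 0. Lengths are in m, angles in rad, forces in N, time in s.
With the tool pointing down it reaches from about 0.425 to 0.975 m from the base axis. Payload 16.7 kg.
Tool frame: the origin (TCP) lies midway between the tips of the shut fingers; the grasp point (between the pads) lies robot.pinch_z behind it (robot.pinch_z is the distance from the TCP to the grasp point, in m); z points along the fingers, y is the direction in which the jaws open and shut (so a half turn about z gives the same grasp; the last joint's range is limited). The gripper opens to 85 mm and grips with 20 to 120 N. Pads are 22 mm wide; open, the fingers measure 114 mm over their backs; the gripper's body (76 mm by 85 mm) begins 54 mm behind the grasp point. The pads swing forward as they close: fully open they stand 13 mm farther back than shut.
Start: joints at [-1.333, 0.426, 0.074, 1.606, -0.034, 1.111, -0.067], TCP at [0.255, 0.625, 0.231] pointing down, gripper open.
Joint ranges: [-2.85, 2.85], [-0.5, 2.14], [-1.23, 1.37], [0.21, 2.46], [-1.02, 4.16], [0.16, 2.05], [-2.73, 2.73]. Speed limits (rad/s): [1.89, 1.89, 2.39, 2.39, 3.01, 3.01, 3.01].

### API

Orientations are given as a unit quaternion [x, y, z, w].
In Python, from plant import sensors, cams, order, robot gives the robot as it stands. The module is installed in compiled form; this text tells all that it offers.
- The arm moves only by the shell command python3 -m inch 'ROWS' [FORCE]. ROWS is JSON, a list of rows, each a list of 7 numbers: the turn, a rotation vector about the world's x, y, z in rad, then the shift along the world's x, y, z in mm, then the finger opening in mm, from 0 to 85.4. In form: [[rx, ry, rz, dx, dy, dz, jaw], ...]. A call has 1 to 10 rows; each row shifts and turns the commanded pose from where the row before left it; what a row does not reach is not made up. A row lasts 1/10 s, in which the tool goes at most 50 mm and 8.59 degrees, less where a joint would pass 70% of its speed; a pose out of reach is approached as far as the arm can. A call is refused whole if a number of a shift passes 50 or a number of a turn 0.15, either way. A call with a gripper value outside its range is refused whole. The fingers move at their own pace and stop on an object; FORCE is the grip in N (left out, the last holds). Time passes only in rows, so rows that do not move let the fingers close. It gives the time, the measured TCP pose, the force and the opening at its end, in the units of the state.
- sensors.observe(): the state, without advancing time (a new reading comes with each control period).
- cams.grab_frame(name): name is "scene" or "side" or "wrist"; returns a dict with "pixels" (384x512x3 uint8, red, green, blue), "fx", "fy", "cx", "cy" (pixels), "extrinsics" (4x4, takes a point from world to camera coordinates); the wrist camera has in their place "mount" (4x4, takes a point from camera to tool coordinates, whose origin is the TCP and whose axes are the flange's). Camera axes: x right, y down, z forward; pixel columns grow to the right and rows downward; lengths in m; the calibration is good to about 2 mm. The wrist camera is an equidistant fisheye: a pixel r from the principal point sees the ray r / f radians off the axis. A picture is of the moment at which its call begins: read the wrist's pose just before it. There is no depth.
- order.close_job(): hands the job in, once; it reports no verdict.
The state is a dict: "time_s": time; "qpos": joint angles; "qd": joint speeds; "tau": joint torques, N m; "tool_pos": TCP position; "ee_rot": TCP orientation; "wrist_force": force on the tool from outside, world axes, zero at the start; "moment": the same for the moment, N m; "opening": finger opening in m.
Only numpy, scipy, OpenCV 4.12 (cv2) and the standard library are available. Lean on these libraries where they do the work, as an engineer would, in place of code of your own. Each camera call takes 0.05 s, during which the arm holds its last target. There are 200 camera calls.

### The job

Put the dosing cups away: nest the blue cup inside the green one standing in the pull-out tray, then the yellow cup inside the blue one, lowering each in (not dropping it) until it sits fully down and straight. Then push the pull-out tray all the way home, with the cups still nested in their holder and the bottle in the tray still standing, and leave everything else where it is.

Things in the scene. Friction and masses are not known exactly. Their poses are not given: they have to be found in the camera images.
- green_cup: Green tapered plastic dosing cup, open on top, 80 mm tall. Body 38 mm across at the foot widening evenly to 54 mm at height 50 mm, where a flat shoulder steps out to a straight band 64 mm across, up to the rim at 80 mm. Wall 2.3 mm, mouth 59 mm inside, about 50 g. Stands in the tray's holder with about 1.5 mm of play. Origin: centre of the foot's underside; z up through the mouth.
- blue_cup: Blue cup, same shape, size and origin as the green cup; starts upright on the worktop. Nested in another cup, its shoulder rests on that cup's rim, so its origin is 30 mm above the other's and its 30 mm band stands wholly above the other's rim. The fit leaves about 2.5 mm of play all round; the taper guides it in.
- yellow_cup: Yellow cup, same shape, size, origin and way of nesting as the blue cup; starts upright on the worktop. Blue cup, yellow cup and jar stand in any order in three places on the robot's left, over 110 mm apart centre to centre.
- pullout (a joint): Travel of the pull-out tray on its runners, m: 0 = fully out towards the robot (as it starts), 0.100 = fully home against its stop. Grey tray 220 mm long, 260 mm wide, walls 42 mm tall, with a wooden front panel. It resists with about 3 N of friction and stays where it is left; there is no latch.
- front (a point): Moves with the tray: centre of the outer face of the wooden front panel (270 mm wide, 75 mm tall; top edge 37 mm above this point, which is 60 mm above the worktop). Its x axis is the way the tray slides home (away from the robot, turned by the unit's yaw), z up. The fixed base plate below, 10 mm high, ends within 10 mm of this face at the start.
- well (a point): Moves with the tray: centre of the floor of the black round cup holder (collar 59 mm outside, 46 mm inside, 16 mm tall), 29 mm above the worktop, 142 mm behind the front panel's outer face, 60 mm to the left (+y of the tray) of its middle. Axes as for front.
- tray_bottle: Bystander: grey bottle with a red cap, 58 mm across, 135 mm tall, standing in a low square fence on the tray, 130 mm to the right of the cup holder. It rides with the tray and must stay standing. Origin at the centre of its underside.
- jar: Bystander: amber jar with a white lid, 62 mm across, 85 mm tall, standing on the worktop near the cups. Origin at the centre of its underside.
- white_bottle: Bystander: black bottle with a white cap and a paper label, 68 mm across, 150 mm tall, farther back on the left. Origin at the centre of its underside.
- can: Bystander: can with a green label, 60 mm across, 100 mm tall, at the back. Origin at the centre of its underside.
- brush: Bystander: grey-handled brush lying on the worktop at the left.
Mind the look-alikes: they are no part of the job. Of the things that look like the yellow_cup, take the one that is nearest to the robot's base at the start.

How it is judged:
By the outcome, as a careful person would: the job done as asked, in the order asked, and still so for the second after the job is handed in, with the robot touching nothing.
It also fails if it takes over 72 s, if anything falls off the work surface, if the arm or the gripper's body presses on something with over 40 N, if the wrist force passes 120 N, or if a joint passes its speed limit or range.

## Working session

There is one attempt and no reset: what is moved stays moved. The work goes in short steps, Python scripts to look and compute and a shell command to move; the robot and the scene stay as the last step left them, time stands still between calls to the robot, and variables do not carry over. Pictures are saved under pics/ and viewed, on a budget of 10 in all, crops included, one or two more only if the job needs it, and the job is handed in when it is done.

```bash
mkdir -p pics; python3 - <<'E'
from plant import sensors,cams,robot
import cv2,numpy as np
s=sensors.observe();print({k:np.round(v,3).tolist() for k,v in s.items()},robot.pinch_z)
for n in("scene","side"):
    f=cams.grab_frame(n);np.save(f"pics/{n}0.npy",f["pixels"]);np.savez(f"pics/{n}0.npz",**{k:v for k,v in f.items()})
    print(n,f["fx"],f["fy"],f["cx"],f["cy"],np.round(f["extrinsics"],3).tolist())
    cv2.imwrite(f"pics/{n}0.png",cv2.resize(f["pixels"][...,::-1],(800,600),interpolation=cv2.INTER_CUBIC))
E
```

```text
{'time_s': 0.0, 'qpos': [-1.333, 0.427, 0.074, 1.607, -0.034, 1.111, -0.067], 'qd': [-0.001, 0.001, -0.001, -0.001, -0.0, 0.001, -0.0], 'tau': [-0.001, -94.981, 3.76, -46.353, 0.019, 0.01, -0.0], 'tool_pos': [0.254, 0.625, 0.231], 'ee_rot': [0.192, 0.981, -0.001, -0.0], 'wrist_force': [-0.693, -0.1, -0.15], 'moment': [-0.022, -0.007, 0.004], 'opening': 0.085} 0.0187
scene 414.09259576554416 414.09259576554416 251.02692509549945 188.36775114510212 [[0.829, 0.56, -0.011, -0.522], [0.419, -0.633, -0.651, -0.133], [-0.372, 0.535, -0.759, 1.417], [0.0, 0.0, 0.0, 1.0]]
side 454.90134505115344 454.90134505115344 251.73637161913413 191.27425542042815 [[0.981, -0.194, -0.008, -0.512], [-0.15, -0.727, -0.67, 0.209], [0.124, 0.658, -0.742, 1.375], [0.0, 0.0, 0.0, 1.0]]
```

View pics/scene0.png

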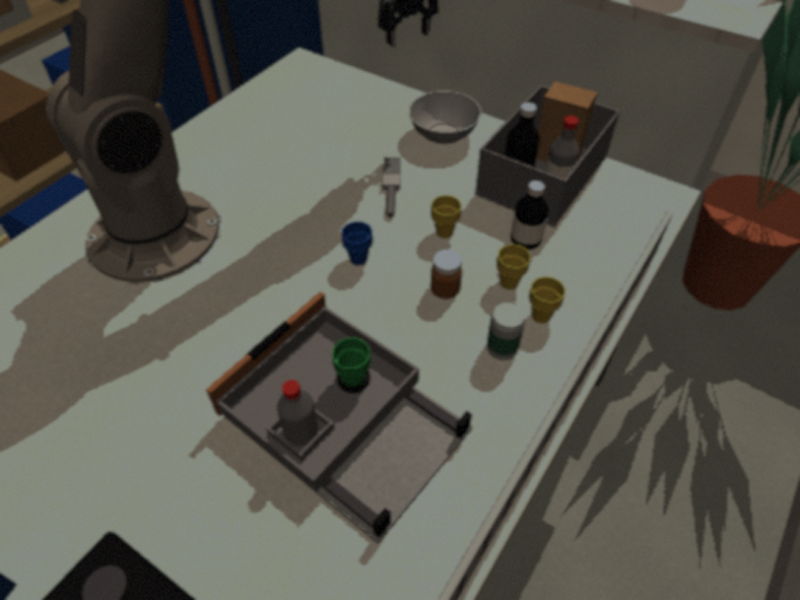

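View pics/side0.png

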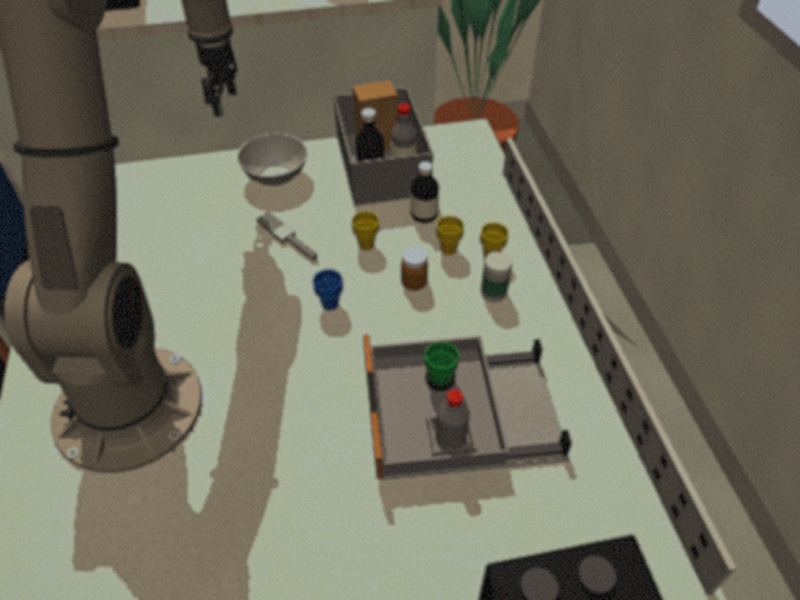

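Scene view (800x600 scale): blue cup (357,243), yellow cups (446,216), (513,267), (546,298), jar (447,273), green cup (352,362). Side view: blue (328,288), yellow (366,230), (450,235), (494,240), green (441,365). I now fit the known rim circles.

```bash
cat > h.py <<'E'
import numpy as np,cv2
from scipy.optimize import least_squares
def rays(f,px):
    T=np.array(f["extrinsics"]);R,t=T[:3,:3],T[:3,3]
    d=np.c_[(px[:,0]-f["cx"])/f["fx"],(px[:,1]-f["cy"])/f["fy"],np.ones(len(px))]
    return -R.T@t,d@R
def onplane(f,px,z):
    o,d=rays(f,np.asarray(px,float).reshape(-1,2));return (o+d*((z-o[2])/d[:,2])[:,None])[:,:2]
HUE={"blue":(105,128),"yellow":(18,34),"green":(50,85)}
def blobs(f,c,minA=60):
    hsv=cv2.cvtColor(cv2.resize(f["pixels"],None,fx=4,fy=4,interpolation=cv2.INTER_CUBIC),cv2.COLOR_RGB2HSV)
    lo,hi=HUE[c];m=cv2.inRange(hsv,(lo,110,25),(hi,255,255))
    m=cv2.morphologyEx(m,cv2.MORPH_OPEN,np.ones((5,5)))
    cs=cv2.findContours(m,cv2.RETR_EXTERNAL,cv2.CHAIN_APPROX_NONE)[0]
    return [(k[:,0,:]+.5)/4-.5 for k in cs if cv2.contourArea(k)>minA*16]
def rim(f,con,z,r=.032):
    """centre of the rim circle of known radius at height z from the far side of the outline"""
    P=onplane(f,con,z);o=rays(f,con[:1])[0][:2]
    away=P.mean(0)-o;away/=np.linalg.norm(away);c=P[np.argmax(P@away)]-r*away
    for _ in range(8):
        q=P[((P-c)@away>.1*r)]
        c=least_squares(lambda v:np.linalg.norm(q-v,axis=1)-r,c,loss="soft_l1",f_scale=.002).x
    return c,np.std(np.linalg.norm(q-c,axis=1)-r)
E
python3 - <<'E'
from h import *
for n in("scene","side"):
    f=dict(np.load(f"pics/{n}0.npz"))
    for c in HUE:
        for k in blobs(f,c):
            z=.109 if c=="green" else .08
            p,e=rim(f,k,z)
            if p[0]<.2 or abs(p[1])>.5: continue
            print(n,c,np.round(k.mean(0)*1.5625),(p*1000).round(1),"rms",round(e*1000,1),"dist",round(np.hypot(*p),3))
# front panel top corners (z=.097) and bystanders by eye
f=dict(np.load("pics/scene0.npz"));g=dict(np.load("pics/side0.npz"))
s=1/1.5625
print("front top scene",onplane(f,np.array([[322,296],[209,391]])*s,.097).round(3).tolist())
print("front top side",onplane(g,np.array([[366,338],[376,461]])*s,.097).round(3).tolist())
print("jar",onplane(f,np.array([[447,258]])*s,.085).round(3),onplane(g,np.array([[414,256]])*s,.085).round(3))
print("redcap",onplane(f,np.array([[291,386]])*s,.164).round(3),onplane(g,np.array([[455,395]])*s,.164).round(3))
E
```

```text
scene blue [357. 241.] [423.2 179.2] rms 1.6 dist 0.46
scene yellow [545. 298.] [804.4 251.4] rms 1.3 dist 0.843
scene yellow [512. 264.] [714.8 301.4] rms 2.6 dist 0.776
scene yellow [445. 215.] [530.  347.4] rms 1.6 dist 0.634
scene green [351. 360.] [601.7 -77.8] rms 1.1 dist 0.607
side blue [327. 289.] [417.3 177.8] rms 2.1 dist 0.454
side yellow [493. 237.] [800.5 252.7] rms 1.7 dist 0.839
side yellow [448. 233.] [707.2 295.9] rms 1.2 dist 0.767
side yellow [365. 229.] [528.1 352.2] rms 1.8 dist 0.635
side green [441. 362.] [598.2 -79.1] rms 1.7 dist 0.603
front top scene [[0.478, 0.001], [0.45, -0.257]]
front top side [[0.469, -0.001], [0.441, -0.263]]
jar [[0.611 0.217]] [[0.61  0.211]]
redcap [[ 0.589 -0.205]] [[ 0.588 -0.205]]
```

```bash
python3 -m inch '[[0,0,0,17,-44,0,85],[0,0,0,17,-44,0,85],[0,0,0,17,-44,0,85],[0,0,0,17,-44,0,85],[0,0,0,17,-44,0,85],[0,0,0,17,-44,0,85],[0,0,0,17,-44,0,85],[0,0,0,17,-44,0,85],[0,0,0,17,-44,0,85],[0,0,0,10,-30,0,85]]' 40
python3 - <<'E'
from plant import sensors,cams
import cv2,numpy as np
s=sensors.observe();f=cams.grab_frame("wrist")
print(s["tool_pos"],s["ee_rot"],np.round(f["mount"],4).tolist(),[f[k] for k in("fx","fy","cx","cy")])
cv2.imwrite("pics/w1.png",f["pixels"][...,::-1]);np.savez("pics/w1.npz",**f,pos=s["tool_pos"],q=s["ee_rot"])
E
```

```text
time_s: 1.1
tool_pos: [0.4183, 0.1959, 0.2313]
ee_rot: [0.193, 0.981, -0.0, -0.0]
wrist_force: [-0.2, 0.5, -0.0]
opening: 0.0851
[0.41826665 0.1959331  0.23130996] [ 1.93358014e-01  9.81128265e-01 -7.32034056e-05 -2.79910817e-06] [[-0.0001, -0.9617, -0.2742, 0.0701], [1.0, -0.0003, 0.0006, -0.0002], [-0.0007, -0.2742, 0.9617, -0.143], [0.0, 0.0, 0.0, 1.0]] [297.3186396354542, 297.3186396354542, 263.10993512657103, 188.19051968864505]
```

View pics/w1.png

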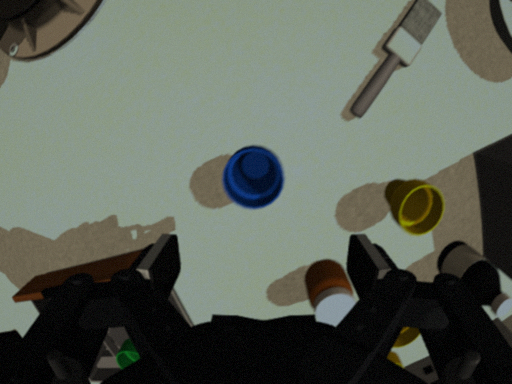

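The wrist view shows the blue rim at (253,178) and the near yellow cup at (417,207), with the jar at (330,290).

```bash
cat >> h.py <<'E'
from scipy.spatial.transform import Rotation as Ro
def wrays(f,px):
    a=(px-[f["cx"],f["cy"]])/f["fx"];r=np.linalg.norm(a,axis=1)
    d=np.c_[a*(np.sin(r)/np.maximum(r,1e-9))[:,None],np.cos(r)]
    M=np.array(f["mount"]);R=Ro.from_quat(f["q"]).as_matrix()
    return R@M[:3,3]+f["pos"],d@(R@M[:3,:3]).T
_old=rays
def rays(f,px): return wrays(f,px) if "mount" in f else _old(f,px)
def shoot(n):
    from plant import sensors,cams
    s=sensors.observe();f=dict(cams.grab_frame(n));f["pos"]=s["tool_pos"];f["q"]=s["ee_rot"];return f
E
python3 - <<'E'
from h import *
f=dict(np.load("pics/w1.npz"))
R=Ro.from_quat(f["q"]).as_matrix();print(R.round(3).tolist())
for c in HUE:
  for k in blobs(f,c):
    p,e=rim(f,k,.08 if c!="green" else .109);print(c,k.mean(0).round(),(p*1000).round(1),round(e*1000,1), "ell",cv2.fitEllipse(k.astype(np.float32))[1])
E
```

```text
[[-0.925, 0.379, -0.0], [0.379, 0.925, -0.0], [-0.0, -0.0, -1.0]]
blue [253. 177.] [417.3 185.4] 0.4 ell (60.06011199951172, 61.687660217285156)
yellow [395. 360.] [786.3 313.9] 1.6 ell (8.56093692779541, 22.71784019470215)
yellow [405. 337.] [710.7 298.2] 5.6 ell (16.304536819458008, 29.936477661132812)
yellow [415. 204.] [526.8 353.4] 0.3 ell (51.87800216674805, 63.208038330078125)
green [127. 354.] [596.3 -74.3] 8.1 ell (21.28664779663086, 28.472692489624023)
```

```bash
python3 -m inch '[[0,0,0,0,-13,-30,85],[0,0,0,0,0,-30,85],[0,0,0,0,0,-10,85],[0,0,0,0,0,0,85]]' 40
python3 - <<'E'
from h import *
f=shoot("wrist");print(f["pos"]*1000)
for c in("blue","yellow"):
  for k in blobs(f,c):
    p,e=rim(f,k,.08);print(c,k.mean(0).round(),(p*1000).round(1),round(e*1000,1))
E
```

```text
time_s: 1.55
tool_pos: [0.417, 0.1859, 0.1604]
ee_rot: [0.192, 0.981, -0.001, -0.001]
wrist_force: [0.4, 0.3, 1.5]
opening: 0.0852
[416.96348348 185.87180739 160.40852102]
blue [264. 194.] [417.2 186.5] 0.3
yellow [416. 353.] [709.6 298.7] 8.1
yellow [452. 222.] [527.1 354.9] 0.3
```

```bash
python3 -m inch '[[0,0,0,0,0,-40,85],[0,0,0,0,0,-40,85],[0,0,0,0,0,-25,85],[0,0,0,0,0,-12,85],[0,0,0,0,0,0,60],[0,0,0,0,0,0,55],[0,0,0,0,0,0,55],[0,0,0,0,0,0,55],[0,0,0,0,0,0,55],[0,0,0,0,0,0,55]]' 25
```

```text
time_s: 2.6
tool_pos: [0.4183, 0.1865, 0.0453]
ee_rot: [0.192, 0.981, 0.001, 0.001]
wrist_force: [-1.0, -0.8, 11.9]
opening: 0.0644
```

```bash
python3 -m inch '[[0,0,0,0,0,10,55],[0,0,0,0,0,25,55],[0,0,0,0,0,40,55],[0,0,0,0,0,45,55],[0,0,0,0,0,45,55],[0,0,0,0,0,30,55],[0,0,0,0,0,0,55]]'
python3 - <<'E'
from h import *
f=shoot("wrist");print(f["pos"]*1000)
for k in blobs(f,"blue"):
    z=f["pos"][2]+.08-.0453;p,e=rim(f,k,z);print((p*1000).round(1),round(e*1000,1))
cv2.imwrite("pics/w2.png",f["pixels"][...,::-1])
E
```

```text
time_s: 3.3
tool_pos: [0.4192, 0.1868, 0.244]
ee_rot: [0.192, 0.981, 0.003, 0.002]
wrist_force: [0.1, 0.7, -1.4]
opening: 0.0646
[419.17412989 186.84641805 243.9708461 ]
[413.7 188.8] 1.9
```

View pics/w2.png

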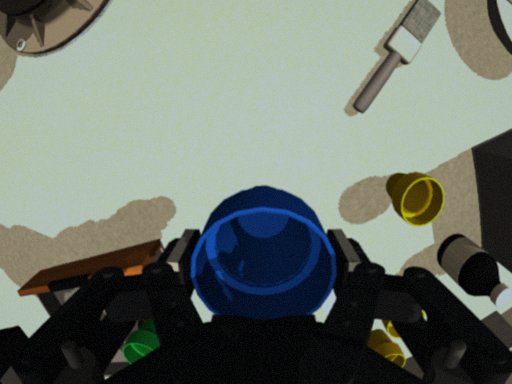

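The blue cup is held level between the pads, with its near rim edge at (263,207) and its sides at x=191 and 336. Next I check its centre in the tool frame, then carry it toward the tray at a safe height.

```bash
cat >> h.py <<'E'
def inhand(f,pts,dz):
    """pts: near rim edge, left, right pixels; rim dz above TCP -> cup centre minus TCP (world mm)"""
    P=onplane(f,pts,f["pos"][2]+dz);R=Ro.from_quat(f["q"]).as_matrix();x=R[:2,0]
    c=P[0]-x*.032;return ((c-f["pos"][:2])*1000).round(1),(((P[1]+P[2])/2-f["pos"][:2])*1000).round(1),np.linalg.norm(P[1]-P[2])*1000
E
python3 - <<'E'
from h import *
from plant import sensors,cams
f=shoot("wrist");print(inhand(f,[[263,207],[191,258],[336,258]],.0347),(Ro.from_quat(f["q"]).as_matrix()).round(3).tolist())
E
python3 -m inch '[[0,0,0,13,-30,0,55],[0,0,0,20,-40,0,55],[0,0,0,20,-40,0,55],[0,0,0,20,-40,0,55],[0,0,0,15,-20,0,55],[0,0,0,0,0,0,55]]'
```

```text
(array([ 0.1, -0.4]), array([-7.9,  3.2]), np.float64(61.38862699569935)) [[-0.926, 0.377, 0.003], [0.377, 0.926, 0.003], [-0.002, 0.004, -1.0]]
time_s: 4.0
tool_pos: [0.5062, 0.0126, 0.2383]
ee_rot: [0.195, 0.981, -0.001, -0.0]
wrist_force: [-0.1, 0.8, -0.7]
opening: 0.0643
```

```bash
python3 -m inch '[[0,0,0,35,-22,0,55],[0,0,0,38,-26,0,55],[0,0,0,38,-26,0,55],[0,0,0,38,-26,0,55],[0,0,0,30,-20,0,55],[0,0,0,0,0,0,55],[0,0,0,0,0,0,55]]'
python3 - <<'E'
from h import *
f=shoot("wrist");print(f["pos"]*1000,f["q"].round(4))
for k in blobs(f,"green"):
    p,e=rim(f,k,.109);print(k.mean(0).round(),(p*1000).round(1),round(e*1000,1))
np.savez("pics/w3.npz",**f);cv2.imwrite("pics/w3.png",f["pixels"][...,::-1])
E
```

```text
time_s: 4.7
tool_pos: [0.6839, -0.1039, 0.2374]
ee_rot: [0.193, 0.981, -0.001, -0.002]
wrist_force: [0.2, 0.4, -1.4]
opening: 0.0647
[ 683.91117518 -103.87372537  237.38525965] [ 1.926e-01  9.813e-01 -5.000e-04 -1.500e-03]
[450. 160.] [717.9  76. ] 12.0
[257.  85.] [599.6 -75.9] 0.2
```

View pics/w3.png

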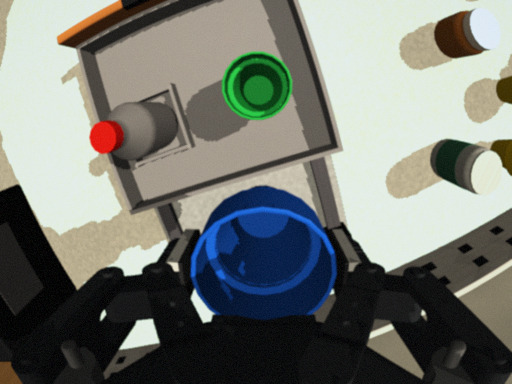

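The green rim is clean at (257,85), and the held cup is unchanged. Green centre is (599.6,-75.9) mm, so I go above it and lower.

```bash
python3 -m inch '[[0,0,0,-28,9,0,55],[0,0,0,-28,9,0,55],[0,0,0,-28,10,0,55],[0,0,0,0,0,-30,55],[0,0,0,0,0,-30,55],[0,0,0,0,0,0,55],[0,0,0,0,0,0,55]]'; python3 -c "
from plant import sensors;s=sensors.observe();print(s['tool_pos']*1000,s['ee_rot'],s['wrist_force'])"
```

```text
time_s: 5.45
tool_pos: [0.6001, -0.0752, 0.1799]
ee_rot: [0.192, 0.981, 0.0, -0.0]
wrist_force: [0.2, -0.5, 0.5]
opening: 0.0646
[600.14442846 -75.21755233 179.86668227] [ 1.91856991e-01  9.81422816e-01  2.86232836e-05 -3.88086616e-04] [ 0.15312533 -0.53100536  0.51769698]
```

```bash
python3 -m inch '[[0,0,0,0,0,-15,55],[0,0,0,0,0,-15,55],[0,0,0,0,0,-15,55],[0,0,0,0,0,-10,55],[0,0,0,0,0,-8,55],[0,0,0,0,0,-4,55],[0,0,0,0,0,0,55],[0,0,0,0,0,0,55]]'
```

```text
time_s: 6.25
tool_pos: [0.6009, -0.076, 0.1126]
ee_rot: [0.192, 0.981, 0.0, 0.0]
wrist_force: [0.3, 0.7, 0.1]
opening: 0.0645
```

```bash
python3 -m inch '[[0,0,0,0,0,-3,55],[0,0,0,0,0,-2,55],[0,0,0,0,0,-2,55],[0,0,0,0,0,0,55]]'; python3 -m inch '[[0,0,0,0,0,-1,55],[0,0,0,0,0,0,55]]';python3 -m inch '[[0,0,0,0,0,-1,55],[0,0,0,0,0,0,55]]'
```

```text
time_s: 6.65
tool_pos: [0.6005, -0.0759, 0.1051]
ee_rot: [0.192, 0.981, -0.0, -0.0]
wrist_force: [-0.8, -1.2, -0.6]
opening: 0.0644
time_s: 6.85
tool_pos: [0.6009, -0.0758, 0.1045]
ee_rot: [0.192, 0.981, 0.0, 0.0]
wrist_force: [0.5, 0.6, 0.7]
opening: 0.0642
time_s: 7.05
tool_pos: [0.6014, -0.0759, 0.1043]
ee_rot: [0.192, 0.981, 0.0, 0.001]
wrist_force: [-2.4, 0.7, 12.9]
opening: 0.0642
```

Seating contact came at the predicted TCP height of 104.3 mm. Release and rise.

```bash
python3 -m inch '[[0,0,0,0,0,0,67],[0,0,0,0,0,0,70],[0,0,0,0,0,0,78],[0,0,0,0,0,0,85],[0,0,0,0,0,0,85],[0,0,0,0,0,10,85],[0,0,0,0,0,25,85],[0,0,0,0,0,40,85],[0,0,0,0,0,45,85],[0,0,0,0,0,30,85]]'
python3 -m inch '[[0,0,0,25,-10,0,85],[0,0,0,40,-16,0,85],[0,0,0,15,-6,0,85],[0,0,0,0,0,0,85],[0,0,0,0,0,0,85]]'
python3 - <<'E'
from h import *
f=shoot("wrist");print(f["pos"]*1000)
for c,z in(("blue",.139),("green",.109)):
  for k in blobs(f,c):
    p,e=rim(f,k,z);print(c,k.mean(0).round(),(p*1000).round(1),round(e*1000,1))
g=shoot("side");h=shoot("scene")
a=cv2.resize(g["pixels"][180:290,210:370],None,fx=4,fy=4);b=cv2.resize(h["pixels"][165:330,130:290],None,fx=2.667,fy=2.667)
cv2.imwrite("pics/s4.png",np.hstack([cv2.resize(f["pixels"],(420,315)),cv2.resize(g["pixels"][190:260,240:330],(378,315),interpolation=cv2.INTER_CUBIC)])[...,::-1])
E
```

```text
time_s: 8.05
tool_pos: [0.6011, -0.0764, 0.257]
ee_rot: [0.193, 0.981, 0.0, 0.001]
wrist_force: [1.0, -0.4, -0.4]
opening: 0.0851
time_s: 8.55
tool_pos: [0.6803, -0.1082, 0.2535]
ee_rot: [0.192, 0.981, -0.0, -0.0]
wrist_force: [0.7, 0.5, 0.3]
opening: 0.085
[ 680.33029605 -108.17896951  253.49237985]
blue [263.  88.] [601.2 -76. ] 0.2
green [451. 145.] [697.5 124.2] 1.6
```

View pics/s4.png

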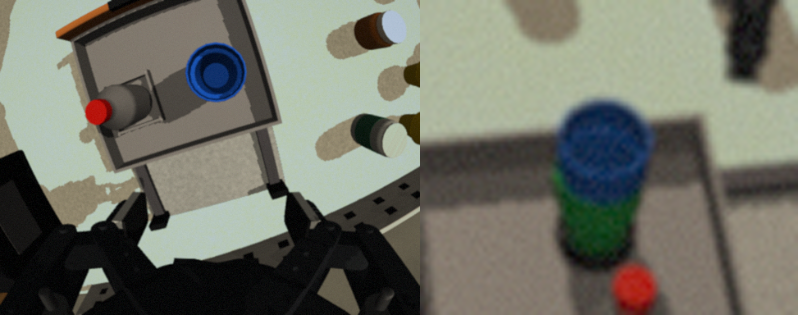

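The blue cup sits straight in the green one, with its rim centred at (601.2,-76.0) at the nested height (side-view crop at about (605,140)). Next, the yellow cup.

```bash
python3 -m inch '[[0,0,0,-10,30,0,85],[0,0,0,-14,43,0,85],[0,0,0,-14,43,0,85],[0,0,0,-14,43,0,85],[0,0,0,-14,43,0,85],[0,0,0,-14,43,0,85],[0,0,0,-14,43,0,85],[0,0,0,-14,43,0,85],[0,0,0,-14,43,0,85],[0,0,0,-14,43,0,85]]'
python3 -m inch '[[0,0,0,-17,45,-25,85],[0,0,0,0,0,-40,85],[0,0,0,0,0,-25,85],[0,0,0,0,0,0,85],[0,0,0,0,0,0,85]]'
python3 - <<'E'
from h import *
f=shoot("wrist");print(f["pos"]*1000,f["q"].round(4))
for k in blobs(f,"yellow"):
    p,e=rim(f,k,.08);print(k.mean(0).round(),(p*1000).round(1),round(e*1000,1))
cv2.imwrite("pics/w5.png",f["pixels"][...,::-1])
E
```

```text
time_s: 9.7
tool_pos: [0.5432, 0.3108, 0.254]
ee_rot: [0.192, 0.981, 0.0, 0.0]
wrist_force: [0.1, 0.4, -0.3]
opening: 0.085
time_s: 10.2
tool_pos: [0.529, 0.3505, 0.1663]
ee_rot: [0.192, 0.981, 0.0, 0.0]
wrist_force: [0.9, -0.8, 0.5]
opening: 0.0849
[529.0299154  350.4627847  166.25842644] [1.923e-01 9.813e-01 1.000e-04 1.000e-04]
[279. 312.] [618.7 314.1] 7.6
[266. 187.] [526.  354.3] 0.2
```

```bash
python3 -m inch '[[0,0,0,-3,4,-40,85],[0,0,0,0,0,-40,85],[0,0,0,0,0,-28,85],[0,0,0,0,0,-12,85],[0,0,0,0,0,0,60],[0,0,0,0,0,0,55],[0,0,0,0,0,0,55],[0,0,0,0,0,0,55],[0,0,0,0,0,0,55],[0,0,0,0,0,0,55]]' 25
python3 -m inch '[[0,0,0,0,0,10,55],[0,0,0,0,0,25,55],[0,0,0,0,0,40,55],[0,0,0,0,0,45,55],[0,0,0,0,0,45,55],[0,0,0,0,0,45,55],[0,0,0,0,0,15,55],[0,0,0,0,0,0,55]]'
python3 - <<'E'
from h import *
f=shoot("wrist");print(f["pos"]*1000)
cv2.imwrite("pics/w6.png",f["pixels"][...,::-1])
E
```

```text
time_s: 11.25
tool_pos: [0.5268, 0.3552, 0.0469]
ee_rot: [0.192, 0.981, 0.001, 0.001]
wrist_force: [-1.4, -0.9, 9.7]
opening: 0.0644
time_s: 12.05
tool_pos: [0.5268, 0.3551, 0.2737]
ee_rot: [0.192, 0.981, 0.002, 0.001]
wrist_force: [0.7, 0.1, -0.7]
opening: 0.0641
[526.82076314 355.07859861 273.68110402]
```

View pics/w6.png

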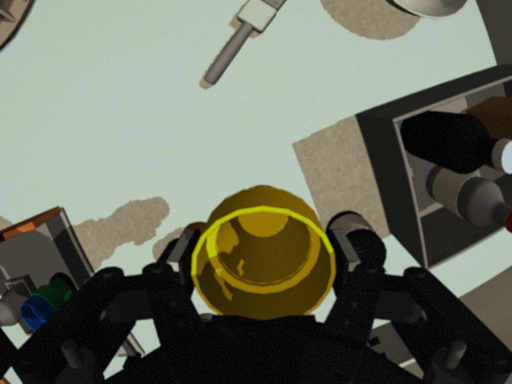

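The yellow cup is gripped level, just like the blue one (near rim edge (263,207)). Carry it above the stack.

```bash
python3 -m inch '[[0,0,0,5,-30,0,55],[0,0,0,8,-44,0,55],[0,0,0,8,-44,0,55],[0,0,0,8,-44,0,55],[0,0,0,8,-44,0,55],[0,0,0,8,-44,0,55],[0,0,0,8,-44,0,55],[0,0,0,8,-44,0,55],[0,0,0,8,-44,0,55],[0,0,0,5,-30,0,55]]'
python3 -m inch '[[0,0,0,0,-19,0,55],[0,0,0,0,0,-30,55],[0,0,0,0,0,-25,55],[0,0,0,0,0,0,55],[0,0,0,0,0,0,55]]'; python3 -c "
from plant import sensors;s=sensors.observe();print(s['tool_pos']*1000,s['ee_rot'],s['wrist_force'])"
```

```text
time_s: 13.1
tool_pos: [0.5991, -0.0608, 0.2689]
ee_rot: [0.193, 0.981, -0.001, -0.001]
wrist_force: [0.2, -0.0, -0.4]
opening: 0.0644
time_s: 13.6
tool_pos: [0.5994, -0.0765, 0.2148]
ee_rot: [0.192, 0.981, -0.0, -0.001]
wrist_force: [0.3, -0.1, 0.0]
opening: 0.0643
[599.43033639 -76.46780988 214.75632363] [ 1.92306696e-01  9.81334266e-01 -4.91191915e-04 -9.75955007e-04] [ 0.26676726 -0.14854084  0.04500699]
```

Shift +1.5 mm in x and lower: seating is predicted at TCP z of about 136 mm.

```bash
python3 -m inch '[[0,0,0,1.5,0,-15,55],[0,0,0,0,0,-15,55],[0,0,0,0,0,-15,55],[0,0,0,0,0,-13,55],[0,0,0,0,0,-8,55],[0,0,0,0,0,-4,55],[0,0,0,0,0,0,55],[0,0,0,0,0,0,55]]'; python3 -m inch '[[0,0,0,0,0,-3,55],[0,0,0,0,0,-2,55],[0,0,0,0,0,0,55]]'; python3 -m inch '[[0,0,0,0,0,-1.5,55],[0,0,0,0,0,0,55]]'
```

```text
time_s: 14.4
tool_pos: [0.6017, -0.0765, 0.1456]
ee_rot: [0.192, 0.981, 0.0, 0.0]
wrist_force: [0.0, -0.3, -0.2]
opening: 0.0642
time_s: 14.7
tool_pos: [0.6014, -0.0763, 0.1401]
ee_rot: [0.192, 0.981, -0.0, -0.0]
wrist_force: [0.3, 0.7, -0.2]
opening: 0.0641
time_s: 14.9
tool_pos: [0.6014, -0.0764, 0.1387]
ee_rot: [0.192, 0.981, -0.0, -0.0]
wrist_force: [0.1, -0.3, -0.2]
opening: 0.0642
```

```bash
python3 -m inch '[[0,0,0,0,0,-1.5,55],[0,0,0,0,0,0,55]]'; python3 -m inch '[[0,0,0,0,0,-1,55],[0,0,0,0,0,0,55]]'; python3 -m inch '[[0,0,0,0,0,-1,55],[0,0,0,0,0,0,55]]'
```

```text
time_s: 15.1
tool_pos: [0.6014, -0.0764, 0.1371]
ee_rot: [0.192, 0.981, -0.0, -0.0]
wrist_force: [0.5, -0.4, -0.9]
opening: 0.0643
time_s: 15.3
tool_pos: [0.6014, -0.0764, 0.1361]
ee_rot: [0.192, 0.981, -0.0, -0.0]
wrist_force: [-0.1, -0.5, -0.0]
opening: 0.0646
time_s: 15.5
tool_pos: [0.602, -0.0763, 0.1358]
ee_rot: [0.192, 0.981, 0.0, 0.001]
wrist_force: [-0.9, 1.2, 5.8]
opening: 0.0641
```

```bash
python3 -m inch '[[0,0,0,0,0,0,67],[0,0,0,0,0,0,70],[0,0,0,0,0,0,78],[0,0,0,0,0,0,85],[0,0,0,0,0,0,85],[0,0,0,0,0,10,85],[0,0,0,0,0,25,85],[0,0,0,0,0,40,85],[0,0,0,0,0,40,85],[0,0,0,0,0,20,85]]'
python3 -m inch '[[0,0,0,30,-12,0,85],[0,0,0,35,-14,0,85],[0,0,0,10,-4,0,85],[0,0,0,0,0,0,85],[0,0,0,0,0,0,85]]'
python3 - <<'E'
from h import *
f=shoot("wrist");print(f["pos"]*1000)
for c,z in(("yellow",.169),("blue",.139)):
  for k in blobs(f,c):
    p,e=rim(f,k,z);print(c,k.mean(0).round(),(p*1000).round(1),round(e*1000,1))
g=shoot("side")
np.savez("pics/w7.npz",**f)
cv2.imwrite("pics/s7.png",np.hstack([cv2.resize(f["pixels"],(420,315)),cv2.resize(g["pixels"][185:255,240:330],(378,315),interpolation=cv2.INTER_CUBIC)])[...,::-1])
E
```

```text
time_s: 16.5
tool_pos: [0.6023, -0.077, 0.2744]
ee_rot: [0.193, 0.981, 0.0, 0.002]
wrist_force: [0.6, 0.0, -0.8]
opening: 0.0853
time_s: 17.0
tool_pos: [0.6758, -0.1065, 0.2703]
ee_rot: [0.192, 0.981, -0.0, -0.0]
wrist_force: [-0.3, 0.4, -0.0]
opening: 0.085
[ 675.75918017 -106.49887889  270.2937974 ]
yellow [500. 156.] [737.9 128.7] 7.0
yellow [502.  94.] [668.2 146.1] 7.6
yellow [263.  94.] [602.1 -76.5] 0.1
```

View pics/s7.png

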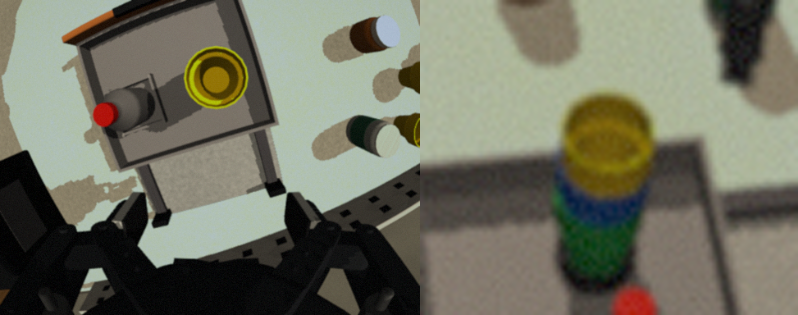

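All three cups are stacked and straight: the yellow rim is centred at (602,-76.5) at height 169 mm. Next I turn the tool to the tray's yaw and look at the front panel on the way there.

```bash
python3 -m inch '[[0,0,0.14,-20,0,0,60],[0,0,0.14,-30,0,0,30],[0,0,0,-30,0,0,0],[0,0,0,-30,-4,0,0],[0,0,0,-25,-4,0,0],[0,0,0,0,0,0,0],[0,0,0,0,0,0,0]]'
python3 - <<'E'
from h import *
f=shoot("wrist");print(f["pos"]*1000,f["q"].round(4))
hsv=cv2.cvtColor(f["pixels"],cv2.COLOR_RGB2HSV)
cv2.imwrite("pics/w8.png",f["pixels"][...,::-1]);np.savez("pics/w8.npz",**f)
E
```

```text
time_s: 17.8
tool_pos: [0.5411, -0.1139, 0.271]
ee_rot: [0.053, 0.999, 0.001, 0.001]
wrist_force: [0.2, -0.3, 0.3]
opening: 0.0001
[ 541.09290481 -113.8843315   270.9566348 ] [5.310e-02 9.986e-01 6.000e-04 7.000e-04]
```

View pics/w8.png

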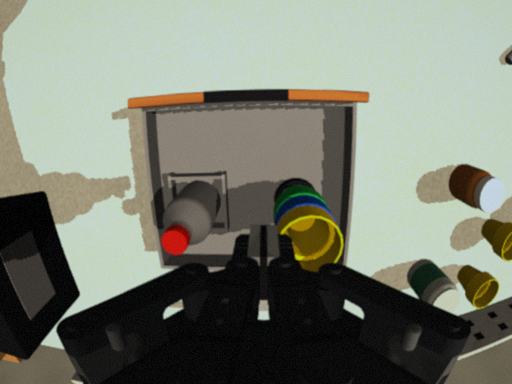

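The panel's outer top edge runs from (129,100) to (368,94). The black middle (205–288) is flush, not a protruding handle.

```bash
python3 - <<'E'
from h import *
f=dict(np.load("pics/w8.npz"))
P=onplane(f,[[129,100],[205,92],[247,90],[288,90],[368,94]],.097);print((P*1000).round(1).tolist())
c=(P[0]+P[-1])/2;y=(P[-1]-P[0]);L=np.linalg.norm(y);y/=L;x=np.array([y[1],-y[0]])
print(c*1000,L*1000,"yaw deg",np.degrees(np.arctan2(x[1],x[0])),"well",(c+.142*x+.06*y)*1000)
E
```

```text
[[443.0, -254.5], [449.4, -165.7], [453.2, -121.1], [457.7, -78.3], [467.3, 9.7]]
[ 455.13449165 -122.40852319] 265.3755137898657 yaw deg -5.250674817930567 well [602.02943915 -75.65518749]
```

```bash
python3 -m inch '[[0,0,0,-35,0,0,0],[0,0,0,-40,-2,0,0],[0,0,0,-35,-2,0,0],[0,0,0,-11,0,0,0],[0,0,0,0,0,-40,0],[0,0,0,0,0,-45,0],[0,0,0,0,0,-45,0],[0,0,0,0,0,-45,0],[0,0,0,0,0,-35,0],[0,0,0,0,0,0,0]]'; python3 -m inch '[[0,0,0,0,0,0,0],[0,0,0,0,0,0,0]]'
```

```text
time_s: 18.85
tool_pos: [0.4186, -0.1183, 0.0568]
ee_rot: [0.053, 0.999, -0.001, -0.004]
wrist_force: [0.9, 0.4, 1.0]
opening: -0.0003
time_s: 19.05
tool_pos: [0.4218, -0.1186, 0.0619]
ee_rot: [0.053, 0.999, 0.0, 0.001]
wrist_force: [0.2, 0.2, -0.4]
opening: -0.0002
```

```bash
python3 -m inch '[[0,0,0,4,-0.4,0,0],[0,0,0,4,-0.4,0,0],[0,0,0,4,-0.4,0,0],[0,0,0,3,-0.3,0,0],[0,0,0,3,-0.3,0,0],[0,0,0,3,-0.3,0,0],[0,0,0,3,-0.3,0,0],[0,0,0,3,-0.3,0,0],[0,0,0,3,-0.3,0,0],[0,0,0,3,-0.3,0,0]]'
```

```text
time_s: 20.05
tool_pos: [0.4534, -0.1216, 0.0601]
ee_rot: [0.053, 0.999, 0.0, -0.0]
wrist_force: [-3.4, 1.7, -0.9]
opening: 0.0001
```

```bash
python3 -m inch '[[0,0,0,4,-0.4,0,0],[0,0,0,5,-0.5,0,0],[0,0,0,5,-0.5,0,0],[0,0,0,5,-0.5,0,0],[0,0,0,5,-0.5,0,0],[0,0,0,5,-0.5,0,0],[0,0,0,5,-0.5,0,0],[0,0,0,5,-0.5,0,0],[0,0,0,5,-0.5,0,0],[0,0,0,5,-0.5,0,0]]'
```

```text
time_s: 21.05
tool_pos: [0.5029, -0.1267, 0.0603]
ee_rot: [0.053, 0.999, -0.0, 0.0]
wrist_force: [-2.9, 2.0, -0.4]
opening: -0.0
```

```bash
python3 -m inch '[[0,0,0,5,-0.5,0,0],[0,0,0,5,-0.5,0,0],[0,0,0,5,-0.5,0,0],[0,0,0,4,-0.4,0,0],[0,0,0,4,-0.4,0,0],[0,0,0,3,-0.3,0,0],[0,0,0,2,-0.2,0,0],[0,0,0,2,-0.2,0,0],[0,0,0,2,-0.2,0,0],[0,0,0,2,-0.2,0,0]]'; python3 -m inch '[[0,0,0,1.5,-0.1,0,0],[0,0,0,1.5,-0.1,0,0],[0,0,0,0,0,0,0]]'
```

```text
time_s: 22.05
tool_pos: [0.5365, -0.13, 0.0603]
ee_rot: [0.053, 0.999, -0.0, -0.0]
wrist_force: [-3.0, 2.0, 1.4]
opening: -0.0001
time_s: 22.35
tool_pos: [0.5398, -0.1304, 0.0603]
ee_rot: [0.053, 0.999, -0.0, 0.0]
wrist_force: [-1.0, 0.5, -0.3]
opening: -0.0006
```

```bash
python3 -m inch '[[0,0,0,1.5,-0.1,0,0],[0,0,0,1.5,-0.1,0,0],[0,0,0,0,0,0,0]]'; python3 -m inch '[[0,0,0,1.5,-0.1,0,0],[0,0,0,1,-0.1,0,0],[0,0,0,0,0,0,0]]'
```

```text
time_s: 22.65
tool_pos: [0.5414, -0.1305, 0.0601]
ee_rot: [0.054, 0.999, 0.0, -0.001]
wrist_force: [-9.9, 1.4, 5.2]
opening: 0.0001
time_s: 22.95
tool_pos: [0.5414, -0.1304, 0.0596]
ee_rot: [0.054, 0.999, 0.001, -0.003]
wrist_force: [-23.6, 4.1, 14.7]
opening: -0.0004
```

The tray has stopped at TCP x = 541 mm with force rising, so it is on its stop. Back off, rise and check.

```bash
python3 -m inch '[[0,0,0,-3,0.3,0,0],[0,0,0,-8,0.8,0,0],[0,0,0,-25,2,0,0],[0,0,0,-25,2,0,0],[0,0,0,0,0,30,0],[0,0,0,0,0,45,0],[0,0,0,0,0,45,0],[0,0,0,0,0,45,0],[0,0,0,0,0,45,0],[0,0,0,0,0,0,0]]'; python3 -m inch '[[0,0,0,25,0,0,0],[0,0,0,40,0,0,0],[0,0,0,40,0,0,0],[0,0,0,40,0,0,0],[0,0,0,20,0,0,0],[0,0,0,0,0,0,0],[0,0,0,0,0,0,0]]'
python3 - <<'E'
from h import *
f=shoot("wrist");print(f["pos"]*1000)
for k in blobs(f,"yellow"):
    p,e=rim(f,k,.169);print(k.mean(0).round(),(p*1000).round(1),round(e*1000,1))
g=shoot("side")
np.savez("pics/w9.npz",**f)
cv2.imwrite("pics/s9.png",np.hstack([cv2.resize(f["pixels"],(400,300)),cv2.resize(g["pixels"],(400,300))])[...,::-1])
E
```

```text
time_s: 23.95
tool_pos: [0.4864, -0.1263, 0.2756]
ee_rot: [0.054, 0.999, 0.001, 0.005]
wrist_force: [1.1, 0.1, -0.6]
opening: -0.0004
time_s: 24.65
tool_pos: [0.6487, -0.126, 0.2696]
ee_rot: [0.054, 0.999, -0.0, -0.0]
wrist_force: [-0.3, 0.1, -0.1]
opening: 0.0003
[ 648.66414383 -125.96877682  269.58280054]
[495. 233.] [742.2 137.6] 5.9
[312. 234.] [700.  -83.7] 2.4
[505. 177.] [672.8 119.3] 7.5
```

View pics/s9.png

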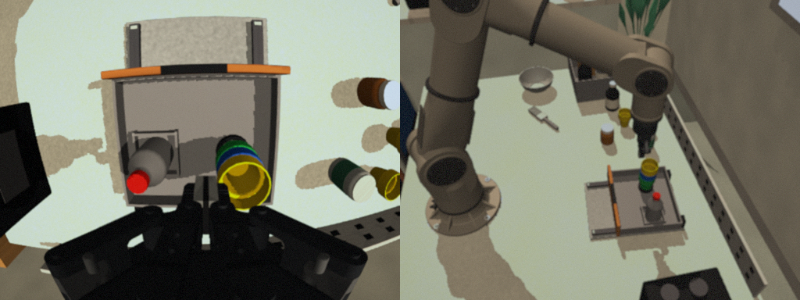

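```bash
python3 - <<'E'
from h import *
f=dict(np.load("pics/w9.npz"))
hsv=cv2.cvtColor(f["pixels"],cv2.COLOR_RGB2HSV);m=cv2.inRange(hsv,(5,130,60),(16,255,255));m[150:]=0
ys,xs=np.nonzero(m);t=np.array([[c,ys[xs==c].min()] for c in np.unique(xs)])
P=onplane(f,t,.097)*1000;print(P[[2,-3]].round(1));a,b=np.polyfit(P[:,1],P[:,0],1);print("yaw",-np.degrees(np.arctan(a)),"x at y=-131.5:",a*-131.5+b,"expect 554.7")
E
```

```text
[[ 541.9 -261.4]
 [ 582.8  181.4]]
yaw -5.6486915467694745 x at y=-131.5: 553.0497974529446 expect 554.7
```

```bash
python3 -m inch '[[0,0,0,0,0,20,0],[0,0,0,0,0,40,0],[0,0,0,-20,30,20,0],[0,0,0,-20,40,0,0],[0,0,0,-20,40,0,0],[0,0,0,-20,40,0,0],[0,0,0,-20,30,0,0],[0,0,0,0,0,0,0],[0,0,0,0,0,0,0],[0,0,0,0,0,0,0]]'
python3 - <<'E'
from h import *
g=shoot("scene");s=shoot("side")
for f in(g,s):
    for k in blobs(f,"yellow"):
        p,e=rim(f,k,.169)
        if p[1]<0: print((p*1000).round(1),round(e*1000,1))
cv2.imwrite("pics/s10.png",np.hstack([cv2.resize(g["pixels"][90:350,130:400],(400,385)),cv2.resize(s["pixels"][90:350,200:460],(385,385))])[...,::-1])
E
```

```text
time_s: 25.75
tool_pos: [0.5489, 0.0535, 0.3506]
ee_rot: [0.054, 0.999, 0.0, 0.0]
wrist_force: [-0.7, 0.1, -0.4]
opening: -0.0003
[701.8 -90. ] 1.0
[-136.  -155.7] 12.6
[700.6 -86.8] 1.5
```

View pics/s10.png

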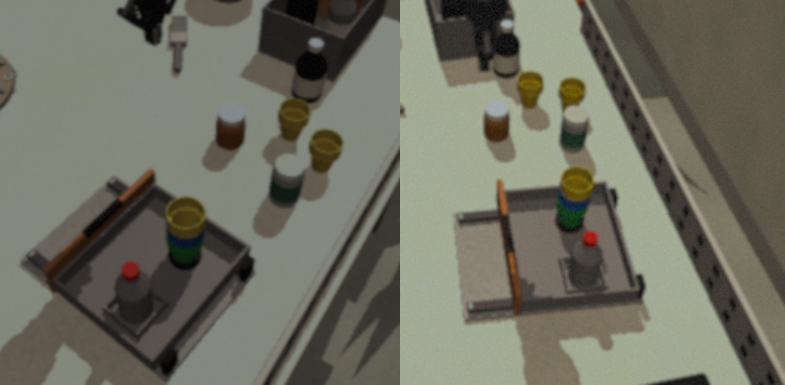

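The tray sits against its rear stops, with the stack nested and straight at (185,230) and the bottle upright at (131,300). The bystanders are undisturbed. Handing in.

```bash
python3 -c "
from plant import order;print(order.close_job())"
```

```text
the job is handed in; nothing more can be done
None
```

The job is handed in at about 26 s of the 72 s allowed. The blue cup is nested in the green one, the yellow in the blue, and the tray is pushed home onto its stop. For the yellow cup I took the one nearest the robot.

**Nesting:** I lowered each cup until it touched down, at TCP z 104.3 mm for blue (104.3 predicted) and 135.8 mm for yellow (about 136 predicted). Contact forces were about 13 N and 6 N. After release, both rims fitted level circles at their nested heights, with 0.1–0.2 mm residual.

**Tray:** It stopped moving as the push force rose to about 24 N. The front panel then measured at x = 553 mm against 554.7 expected. That is within measuring error, and the edge fit was probably thrown off slightly by stray orange pixels. The last pictures show the tray against its rear stops.

**Everything else:** In the last pictures the cups were still stacked straight in the holder and the tray bottle was standing. The bystanders in view looked undisturbed, and the arm was clear of everything.

**Disagreement:** The fixed cameras placed the cups up to about 8 mm from where the wrist camera did, so I used the wrist camera's positions. After the push, the wrist camera's view of the stack was partly hidden, so I checked it with the fixed cameras. They put the yellow rim at about (701, -88) mm, where a 100 mm push should leave it.

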